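# Clip on the gas detector, then crack the stuck lid of the dip tank

### The job

Before the degreasing tank is aired, slide the yellow gas detector into the metal shoe beside the red tank, from the shoe's open end nearest you, until it clicks in fully home against the end stop, and let go of it. Only then take the lid by its black bar handle, break it free of its sticky seal without letting it fly up, and finish while still holding it by the handle, steady and about 3 cm open at the front edge, with the detector still clipped in. Leave everything else on the table where it is.

Things in the scene. Friction and masses are not known exactly. Their poses are not given: they have to be found in the camera images.
- tank: fixed red dip tank, 170 mm (x) by 220 mm (y) by 100 mm to the rim, lid on top. Origin: centre of its underside, on the table; x points from its front (robot side) to the hinge at its back, y left, z up. The aluminium shoe stands at its -y side and turns with it: centre line 185 mm from the tank's centre (75 mm from the wall), on a pedestal 49 mm wide and 124 mm long, floor 45 mm up
- shoe_home (a point): point on the shoe's floor, 45 mm above the table, where the detector's origin lies when fully home (2 mm ahead, +x, and 185 mm to the right, -y, of the tank's origin). Axes as the tank's; the detector slides in along +x. A spring ball here pops up 2.3 mm and clicks into the detector's groove; passing it takes about 5 to 14 N. The end stop is met about 1 mm past home
- shoe_mouth (a point): point on the shoe's floor 23 mm before shoe_home (-x), where the covered slot begins. From here to the end stop: side walls 37 mm apart, lips over the foot (slot 7.6 mm high, 26 mm between the lips, lip tops 11.6 mm above the floor). For 24 mm before it the side walls flare outward, without lips
- shoe_entry (a point): point on the shoe's open floor 66 mm before shoe_home (-x), same height: the detector can be set down flat with its origin here, clear of lips and ball, and slid in along +x. The floor begins 31 mm before this point
- detector: loose yellow gas detector, about 0.16 kg, upright on the table. Housing 46 mm (its x) by 36 mm (its y), 15 to 70 mm above its underside; below it a black neck 20 mm wide (y) and a black foot 40 mm (x) by 34 mm (y) by 6 mm with a 16 mm groove across. Origin: centre of its underside, z up. It slides along its own x; either way round (half turn) fits. In the shoe its top is 115 mm above the table
- handle (a point): black bar handle on the lid: round bar 12 mm thick, 100 mm long along the tank's y, on two posts 88 mm apart. Origin: middle of the bar; shut, it is 147 mm above the table, 35 mm above the lid's top, 65 mm in front (-x) of the tank's centre, 150 mm in front of and 47 mm above the hinge axis. It rises and tilts with the lid
- lid (a joint): angle of the lid, rad: 0 shut, grows as the front edge rises. Front edge opening = 178 mm x angle: 3 cm is 0.17 rad. The seal resists at the very start with about 11 to 15 N of upward pull at the handle, fading within the first 0.06 rad; then only the lid's weight (about 2 to 3 N at the handle) remains. The lid falls shut when let go
- lid_hinge (a point): middle of the lid's hinge axis, 85 mm behind (+x) the tank's centre, 100 mm above the table; the axis runs along the tank's y
- lid_front (a point): middle of the lid's front edge, 178 mm in front of the hinge, 102 mm above the table when shut
- spray_can: white spray can with a blue band and red cap, 52 mm across, 180 mm tall; origin at the centre of its underside. A bystander
- glue_bottle: green bottle with a yellow cap, 56 mm across, 140 mm tall; origin at the centre of its underside. A bystander
- mug: white mug, 76 mm across, 85 mm tall; origin at the centre of its underside. A bystander
- wrench: steel wrench, 170 mm long, lying flat along its x axis. A bystander
- tape_roll: brown tape roll lying flat, 90 mm across, 25 mm tall; origin at the centre of its underside. A bystander
Not all that is in view belongs to the job. Of the things shaped like the detector, the yellow one is meant.

How it is judged:
On the way, in this order (a step that is already met when the one before it is completed fails the run):
1. the detector is clipped in fully home in the shoe and let go (x of detector in the frame of shoe_home between -0.003 and 0.004 m and y of detector in the frame of shoe_home between -0.004 and 0.004 m and z of detector in the frame of shoe_home between -0.003 and 0.003 m and angle between detector's own z axis and vertical below 0.1 rad and contact force between the fingers and detector below 0.1 N), for 0.3 s.
2. the lid is broken free of its seal, its front edge at least 16 mm up (value of joint lid above 0.09 rad), for 0.2 s.
At the end, for the whole second after the job is handed in: The detector stands in the shoe within 3 mm of home (4 mm sideways, 3 mm in height), upright and untouched; the gripper still holds the lid's bar handle (contact over 1 N) with the lid steady (under 0.1 rad/s) at 0.09 to 0.27 rad, that is 16 to 48 mm open at the front edge (all of step 1 and value of joint lid between 0.09 and 0.27 rad and velocity of joint lid between -0.1 and 0.1 rad/s and contact force between the fingers and lid_c6 above 1 N); the arm keeps its last pose, push and grip.
It fails at once if the lid flies up beyond 0.42 rad (75 mm at the front edge) (value of joint lid above 0.42 rad).
It fails at once if the lid is opened while the detector is not home in the shoe (value of joint lid above 0.06 rad and not (x of detector in the frame of shoe_home between -0.003 and 0.004 m and y of detector in the frame of shoe_home between -0.004 and 0.004 m and z of detector in the frame of shoe_home between -0.003 and 0.003 m and angle between detector's own z axis and vertical below 0.1 rad)).
It fails at once if a bystander is shifted by more than 30 mm (distance of any of spray_can, glue_bottle, mug, wrench, tape_roll from where it was at the start of the episode above 0.03 m).
It also fails if it takes over 48 s, if anything falls off the work surface, if the arm or the gripper's body presses on something with over 40 N, if the wrist force passes 120 N, or if a joint passes its speed limit or range.

### The arm

A 6-joint arm with a two-finger parallel gripper is mounted at the origin on the work surface. World frame = base frame: x ahead of the robot, y to its left, z up, the work surface at z = 0. Lengths are in m, angles in rad, forces in N, time in s.
With the tool pointing down it reaches from about 0.35 to 0.975 m from the base axis. Payload 17.4 kg.
Tool frame: the origin (TCP) lies at the very end of the fingers, on their centre line; the grasp point (between the pads) lies 19 mm behind it; x points along the fingers, y is the direction in which the jaws open and shut, and the axes are right-handed (so a half turn about x gives the same grasp; the last joint's range is limited). The gripper opens to 85 mm and grips with 20 to 120 N. Pads are 22 mm wide; open, the fingers measure 114 mm over their backs; the gripper's body (76 mm by 85 mm) begins 54 mm behind the grasp point. The pads swing forward as they close: fully open they stand 13 mm farther back than shut.
Start: joints at [-1.388, 0.116, 1.442, -0, 1.584, -0.038], TCP at [0.148, -0.659, 0.201] pointing down, gripper open.
Joint ranges: [-2.83, 2.83], [-0.83, 2.19], [0.07, 2.5], [-1.14, 4.28], [0.01, 3], [-2.97, 2.97]. Speed limits (rad/s): [1.89, 1.89, 2.22, 3.14, 3.14, 3.14].

### API

Orientations are given as [roll, pitch, yaw] about the fixed x, y, z axes, in that order (R = Rz(yaw) Ry(pitch) Rx(roll)).
In Python, from bench import arm, vision gives the robot as it stands. The module is installed in compiled form; this text tells all that it offers.
- The arm moves only by the tool arm_command, never from a script. Its arguments are lists of equal length, an entry for each row: "gripper": the closure, from 0 (fully open) to 1 (shut); "offset": the shift along the world's x, y, z in mm, a list of three; "turn": the turn about the world's z in rad. A call has 1 to 12 rows; each row is the pose to reach, as a shift and turn from the pose commanded when the call began; what a row does not reach only later rows make up. A row lasts 1/10 s, in which the tool goes at most 50 mm and 8.59 degrees, less where a joint would pass 70% of its speed; a pose out of reach is approached as far as the arm can. A call with a gripper value outside its range is refused whole. The fingers move at their own pace and stop on an object; "force" is the grip in N (left out, the last holds). Time passes only in rows, so rows that repeat a pose let the fingers close. It gives the time, the measured TCP pose, the force and the opening at its end, in the units of the state.
- arm.get_state(): the state, without advancing time (a new reading comes with each control period).
- vision.camera(name): name is "scene" or "top"; returns (picture, depth): 384x512x3 uint8, red, green, blue; 384x512 float32, m along the optical axis (not along the pixel's ray), 0 where there is no reading.
- vision.camera_params(name): a dict with "fx", "fy", "cx", "cy" (pixels), "k1" (the pictures are not rectified: a ray, as slopes to the right and down, at radius r is drawn at 1 + k1 r^2 times it, then the intrinsics apply), "extrinsics" (4x4, takes a point from camera to world coordinates). Camera axes: x right, y up, looking along -z (the intrinsics and any distortion apply to the point x, -y, -z); pixel columns grow to the right and rows downward; lengths in m; the calibration is good to about 2 mm. A picture is of the moment at which its call begins. camera_params takes no time and is no camera call.
- arm.hand_in(): hands the job in, once; it reports no verdict.
The state is a dict: "time_s": time; "joint_positions": joint angles; "dq": joint speeds; "effort": joint torques, N m; "tool_pos": TCP position; "tcp_rot": TCP orientation; "contact_force": force on the tool from outside, world axes, zero at the start; "wrist_torque": the same for the moment, N m; "width": opening from 0.0 (shut) to 1.0 (fully open).
Only numpy, scipy, OpenCV 4.12 (cv2) and the standard library are available. Lean on these libraries where they do the work, as an engineer would, in place of code of your own. Each camera call takes 0.05 s, during which the arm holds its last target. There are 200 camera calls.

## Working session

There is one attempt and no reset: what is moved stays moved. The work goes in short steps, Python scripts to look and compute and a tool call to move; the robot and the scene stay as the last step left them, time stands still between calls to the robot, and variables do not carry over. Pictures are saved under pics/ and viewed, about 8 in all and at most 12, crops included, and the job is handed in when it is done.

Besides the shell and the picture viewer there is one more tool, called as name([rows], argument=value, ...), one row to a line, values as JSON. arm_command: Moves the arm, as the interface text tells. Its arguments: {"type":"object","properties":{"gripper":{"type":"array","items":{"type":"number"}},"offset":{"type":"array","items":{"type":"array","items":{"type":"number"}}},"turn":{"type":"array","items":{"type":"number"}},"force":{"type":"number"}},"required":["gripper","offset","turn"]}

```bash
mkdir -p pics; cat > h.py <<'E'
import numpy as np, cv2
from bench import arm, vision
def K(n):
    p=vision.camera_params(n); return p,np.array(p["extrinsics"])
def ray(n,u,v):
    p,E=K(n); xd=(np.asarray(u,float)-p["cx"])/p["fx"]; yd=(np.asarray(v,float)-p["cy"])/p["fy"]
    x,y=xd.copy(),yd.copy()
    for _ in range(20):
        s=1+p["k1"]*(x*x+y*y); x,y=xd/s,yd/s
    return np.stack([x,-y,-np.ones_like(x)],-1)@E[:3,:3].T, E[:3,3]
def onplane(n,u,v,z):
    d,o=ray(n,u,v); return o+d*((z-o[2])/d[...,2])[...,None]
def cloud(n,dep):
    v,u=np.mgrid[:384,:512]; d,o=ray(n,u,v); return o+d*dep[...,None]
def proj(n,P):
    p,E=K(n); c=(np.asarray(P)-E[:3,3])@E[:3,:3]; x,y=c[...,0]/-c[...,2],-c[...,1]/-c[...,2]
    s=1+p["k1"]*(x*x+y*y); return np.stack([p["cx"]+p["fx"]*x*s,p["cy"]+p["fy"]*y*s],-1)
def snap(n,tag):
    a,d=vision.camera(n); cv2.imwrite(f"pics/{tag}.png",a[:,:,::-1]); np.savez(f"{tag}.npz",a=a,d=d); return a,d
E
python3 - <<'E'
from h import *
ims=[snap(n,n+"0")[0] for n in("scene","top")]
for n in("scene","top"):
    p,E=K(n); print(n,{k:p[k] for k in("fx","fy","cx","cy","k1")},E.round(3).tolist())
print(arm.get_state())
E
```

```text
scene {'fx': 348.5151411880505, 'fy': 348.5151411880505, 'cx': 252.44255854421863, 'cy': 190.02204370646967, 'k1': 0.02396409927957168} [[0.347, -0.728, 0.591, 1.124], [0.938, 0.265, -0.225, -0.235], [0.007, 0.632, 0.775, 0.881], [0.0, 0.0, 0.0, 1.0]]
top {'fx': 388.3881539579988, 'fy': 388.3881539579988, 'cx': 252.94111263324666, 'cy': 189.2558116006108, 'k1': -0.10272136200190263} [[-0.016, 0.992, -0.121, 0.398], [-1.0, -0.019, -0.021, 0.002], [-0.023, 0.121, 0.992, 1.313], [0.0, 0.0, 0.0, 1.0]]
{'time_s': 0.1, 'joint_positions': array([-1.38781875e+00,  1.16443893e-01,  1.44218723e+00,  3.65550608e-05,
        1.58397140e+00, -3.78228390e-02]), 'dq': array([ 1.97146238e-04, -7.50926100e-04, -1.43616203e-03,  1.34504360e-05,
       -2.16714349e-03,  2.86891333e-04]), 'effort': array([ 2.36478110e-03, -7.33663917e+01, -6.33787537e+01,  2.76234221e-05,
        5.32046324e-03, -2.81711328e-05]), 'tool_pos': array([ 0.14778569, -0.65843079,  0.20073902]), 'tcp_rot': array([-1.6447986 ,  1.5697858 ,  1.71759494]), 'contact_force': array([0.02482179, 0.26003706, 1.40684098]), 'wrist_torque': array([2.71801872e-02, 4.55120029e-02, 4.94829798e-05]), 'width': 0.9976950354270576}
```

View pics/scene0.png

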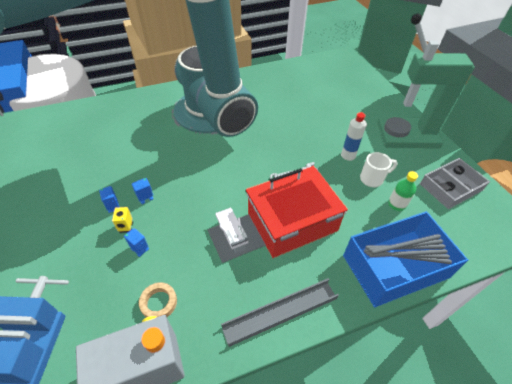

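View pics/top0.png

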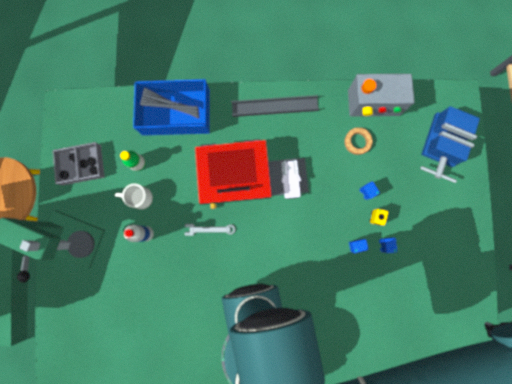

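The scene view shows the yellow detector at (123,220) with three blue look-alikes around it. The red tank is at (295,210), with its shoe at (232,228). In the top view these are at (380,217), (233,172) and (291,178). Next I measure them.

```bash
python3 - <<'E'
from h import *
def hsv(a): return cv2.cvtColor(a,cv2.COLOR_RGB2HSV)
def big(m):
    n,l,s,c=cv2.connectedComponentsWithStats(m.astype(np.uint8)); i=1+np.argmax(s[1:,4]); return l==i
def rect(P):
    r=cv2.minAreaRect((P[:,:2]*1000).astype(np.float32)); return r
for n in("top","scene"):
    z=np.load(n+"0.npz"); a,d=z["a"],z["d"]; h=hsv(a); C=cloud(n,d)
    H,S,V=[h[...,i] for i in range(3)]
    v,u=np.mgrid[:384,:512]
    roi=(abs(u-(380 if n=="top" else 123))<20)&(abs(v-(217 if n=="top" else 220))<20)
    y=big((H>18)&(H<35)&(S>120)&(V>80)&roi)
    print(n,"yellow n",y.sum(),"z pct",np.percentile(C[y][:,2],[5,50,95]).round(4))
    t=y&(C[...,2]>.06); print(" top rect(cloud)",rect(C[t]),"mean",C[t].mean(0).round(4))
    Pp=onplane(n,u[y],v[y],.07); print(" all yellow on z=.07",rect(Pp))
    r=big(((H<6)|(H>174))&(S>150)&(V>60)&(abs(u-(233 if n=="top" else 295))<65))
    print(n,"red n",r.sum(),"z pct",np.percentile(C[r][:,2],[5,50,95]).round(4))
    t=r&(C[...,2]>.095)&(C[...,2]<.125); print(" lid rect cloud",rect(C[t]))
    # shoe
    R=rect(C[t]); 
    g=(S<60)&(V>110)&(abs(u-(291 if n=="top" else 232))<22)&(abs(v-(178 if n=="top" else 228))<32)
    g=big(g); print(" shoe z",np.percentile(C[g][:,2],[5,50,95]).round(4),rect(C[g]))
    Q=onplane(n,u[g],v[g],.056); print(" shoe on .056",rect(Q))
    x0,y0,x1,y1=(190,120,410,260) if n=="top" else (90,150,350,260)
    cv2.imwrite(f"pics/{n}_crop.png",cv2.resize(a[y0:y1,x0:x1,::-1],None,fx=3,fy=3,interpolation=2))
E
```

```text
top yellow n 242 z pct [-0.0002  0.0669  0.0728]
 top rect(cloud) ((439.76629638671875, -199.4679718017578), (50.39741516113281, 409.2895812988281), 4.635812282562256) mean [ 0.4542 -0.3772  0.0773]
 all yellow on z=.07 ((454.9414367675781, -374.433837890625), (54.885345458984375, 52.6070442199707), 77.49947357177734)
top red n 4030 z pct [0.1075 0.1118 0.1166]
 lid rect cloud ((603.5025024414062, 93.16041564941406), (185.47653198242188, 223.47874450683594), 4.453852653503418)
 shoe z [0.0019 0.0446 0.0577] ((591.6910400390625, -98.98641967773438), (132.4250946044922, 70.04307556152344), 4.232997417449951)
 shoe on .056 ((585.2628173828125, -95.4743881225586), (65.46420288085938, 128.9446258544922), 88.92129516601562)
scene yellow n 348 z pct [0.0186 0.0617 0.0701]
 top rect(cloud) ((779.9501953125, -322.4816589355469), (708.9408569335938, 48.763465881347656), 10.335331916809082) mean [ 0.4651 -0.3806  0.0716]
 all yellow on z=.07 ((478.027099609375, -377.8492431640625), (48.542362213134766, 85.20721435546875), 83.84312438964844)
scene red n 5303 z pct [0.0237 0.11   0.1132]
 lid rect cloud ((611.653564453125, 90.23432922363281), (188.23509216308594, 225.72012329101562), 4.253480434417725)
 shoe z [0.0002 0.0433 0.0556] ((810.5855102539062, -134.47341918945312), (84.21683502197266, 653.3790283203125), 79.59331512451172)
 shoe on .056 ((606.476806640625, -93.69744873046875), (144.47640991210938, 69.94216918945312), 4.629703044891357)
```

View pics/top_crop.png

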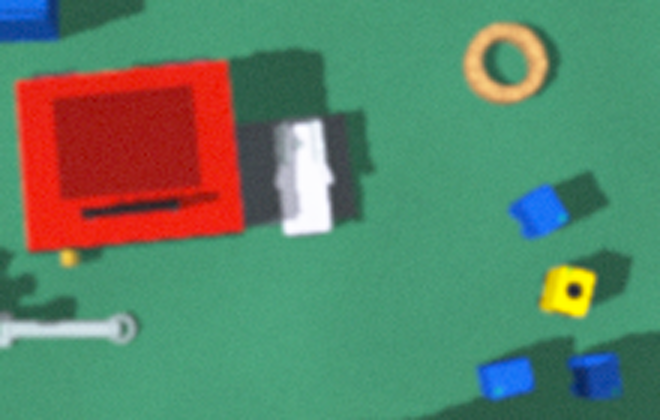

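View pics/scene_crop.png

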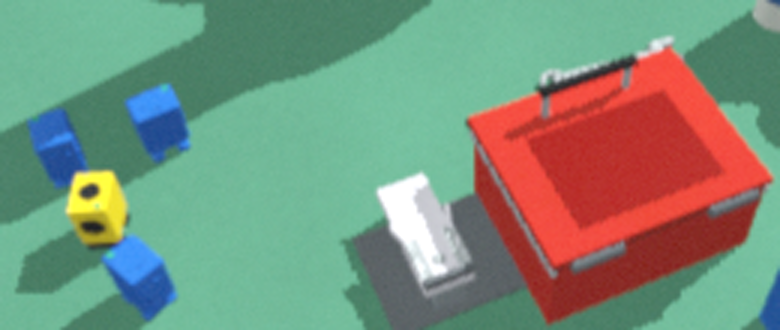

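The top crop shows the detector's top face around (572,290), the shoe's walls as a white strip around (305,178), and the handle from (83,212) to (180,204). I'll refine the detector's top face, the handle and the lid edges.

```bash
python3 - <<'E'
from h import *
v,u=np.mgrid[:384,:512]
def big(m):
    n,l,s,c=cv2.connectedComponentsWithStats(m.astype(np.uint8)); i=1+np.argmax(s[1:,4]); return l==i
for n,(du,dv),(hu,hv),(lu,lv) in(("top",(380,217),(234,188),(233,172)),("scene",(123,220),(286,176),(295,200))):
    z=np.load(n+"0.npz"); a,d=z["a"],z["d"]; h=cv2.cvtColor(a,cv2.COLOR_RGB2HSV); C=cloud(n,d)
    H,S,V=[h[...,i].astype(int) for i in range(3)]
    y=big((H>18)&(H<38)&(S>100)&(V>60)&(abs(u-du)<20)&(abs(v-dv)<22))
    y=cv2.morphologyEx(y.astype(np.uint8),cv2.MORPH_CLOSE,np.ones((7,7)))>0
    print(n,"V hist",np.histogram(V[y],12)); 
    zc=cv2.medianBlur(d,3); Cz=cloud(n,zc)[...,2]
    for lo in(.055,.06,.064):
        t=y&(Cz>lo)&(Cz<.085); P=onplane(n,u[t],v[t],.07); r=cv2.minAreaRect((P[:,:2]*1000).astype(np.float32)); M=np.cov(P[:,:2].T*1000); print(" zfilter",lo,t.sum(),np.round(r[0]+r[1]+(r[2],),1),"mean",P.mean(0)[:2].round(4), "eig",np.linalg.eigvalsh(M).round(0))
    ys,xs=np.where(y); 
    print("V map"); 
    for yy in range(ys.min(),ys.max()+1,1): print("".join("%4d"%(V[yy,xx] if y[yy,xx] else 0) for xx in range(xs.min(),xs.max()+1)))
    b=big((V<75)&(S<140)&(abs(u-hu)<32)&(abs(v-hv)<16)); P=onplane(n,u[b],v[b],.147)[:,:2]*1000
    m=P.mean(0); w,U=np.linalg.eigh(np.cov(P.T)); s=(P-m)@U[:,1]; print(" handle n",b.sum(),"mean",m.round(1),"mid",(m+U[:,1]*(s.max()+s.min())/2).round(1),"len",np.ptp(s).round(1),"ang",np.degrees(np.arctan2(U[1,1],U[0,1])).round(2),"px",u[b].min(),u[b].max(),v[b].min(),v[b].max())
    r=((H<6)|(H>174))&(S>140)&(V>50)&(abs(u-lu)<65)&(abs(v-lv)<70)&(Cz>.1); r=big(r); P=onplane(n,u[r],v[r],.112); q=cv2.minAreaRect((P[:,:2]*1000).astype(np.float32)); print(" lid",np.round(q[0]+q[1]+(q[2],),1))
E
```

```text
top V hist (array([  6,   3,   1,   4,   5,   8,  18,  19,  18,  18,  45, 118]), array([ 46.        ,  63.41666667,  80.83333333,  98.25      ,
       115.66666667, 133.08333333, 150.5       , 167.91666667,
       185.33333333, 202.75      , 220.16666667, 237.58333333,
       255.        ]))
 zfilter 0.055 178 [ 455.4 -377.9   40.7   48.    74.4] mean [ 0.4543 -0.3784] eig [133. 180.]
 zfilter 0.06 162 [ 455.9 -379.2   38.3   46.4   74.4] mean [ 0.4546 -0.3798] eig [117. 170.]
 zfilter 0.064 156 [ 455.8 -379.6   37.5   46.3   74.4] mean [ 0.4546 -0.3804] eig [111. 167.]
V map
   0   0   0   0   0   0   0 159 159   0   0   0   0   0   0   0   0   0   0
   0   0   0   0 174 180 198 226 223 203 186 169 166 152 133   0   0   0   0
   0   0   0 170 206 222 235 251 245 236 232 238 243 238 222 187 156 128   0
   0   0 150 199 225 228 242 253 252 244 246 255 255 255 255 250 240 203 129
   0   0 167 212 225 233 246 253 254 250 252 255 255 255 255 255 255 240 156
   0   0 182 218 225 236 250 255 254 247 238 236 243 251 255 255 255 240 151
   0 150 196 221 227 239 252 255 251 209 160 151 170 21
[... 3028 characters left out ...]
 220 161
   0   0   0 161 138  77  44  36  34  39  36  51  95 150 181 212 235 238 213   0
   0   0   0 150 148 112  65  48  47  40  41  51  89 147 175 195 225 236 212   0
   0   0   0   0 153 150 118 105  98  85  87 110 137 161 176 184 212 228 205   0
   0   0   0   0 150 164 164 158 148 143 143 162 173 174 177 178 194 207 186   0
   0   0   0   0   0 155 172 173 172 170 172 173 174 174 174 175 179 183   0   0
   0   0   0   0   0 145 157 161 158 158 154 152 153 150 149 150 152   0   0   0
   0   0   0   0   0   0   0 111 106  98  91  84  77  75   0   0   0   0   0   0
 handle n 61 mean [545.4  83. ] mid [545.3  85.1] len 96.8 ang 94.32 px 270 300 169 181
 lid [611.7  88.7 184.3 225.1   4.4]
```

arm_command([
  [25,22,0],
  [56,50,0],
  [90,80,0],
  [125,112,0],
  [160,144,0],
  [195,175,0],
  [230,207,0],
  [262,236,0],
  [290,261,0],
  [309,278,0],
  [309,278,-40],
  [309,278,-85],
], gripper=[0.2,0.2,0.2,0.2,0.2,0.2,0.2,0.2,0.2,0.2,0.2,0.2], turn=[-0.05,-0.1,-0.16,-0.22,-0.28,-0.34,-0.4,-0.46,-0.51,-0.525,-0.525,-0.525], force=40)

```text
time_s: 1.3
tool_pos: [0.458, -0.3803, 0.1166]
tcp_rot: [2.715, 1.568, -0.729]
contact_force: [0.6, -0.8, -0.7]
width: 0.8
```

arm_command([
  [0,0,-30],
  [0,0,-60],
  [0,0,-82],
  [0,0,-91],
  [0,0,-91],
  [0,0,-91],
  [0,0,-91],
  [0,0,-91],
  [0,0,-91],
  [0,0,-91],
  [0,0,-91],
  [0,0,-91],
], gripper=[0.2,0.2,0.2,0.2,0.2,0.6,0.7,0.8,0.9,1,1,1], turn=[0,0,0,0,0,0,0,0,0,0,0,0], force=60)

```text
time_s: 2.5
tool_pos: [0.4574, -0.3812, 0.0272]
tcp_rot: [2.684, 1.568, -0.762]
contact_force: [-1.0, -0.0, 6.5]
width: 0.403
```

arm_command([
  [0,0,20],
  [0,0,55],
  [0,0,90],
  [6,20,95],
  [20,55,95],
  [35,95,95],
  [50,138,95],
  [65,180,95],
  [80,220,95],
  [92,255,95],
  [100,276,95],
  [102,282,95],
], gripper=[1,1,1,1,1,1,1,1,1,1,1,1], turn=[0,0,0,0.03,0.07,0.12,0.18,0.24,0.3,0.35,0.38,0.38])

```text
time_s: 3.7
tool_pos: [0.5595, -0.0966, 0.1211]
tcp_rot: [-3.058, 1.57, 0.162]
contact_force: [0.9, -0.8, -2.0]
width: 0.403
```

```bash
python3 - <<'E'
from h import *
print({k:v for k,v in arm.get_state().items() if k in("tool_pos","width","contact_force","time_s","tcp_rot")})
ps=[]
for n,(x0,y0,x1,y1) in(("scene",(170,130,350,270)),("top",(220,110,360,250))):
    a,d=snap(n,n+"1"); ps.append(cv2.resize(a[y0:y1,x0:x1],(0,0),fx=400/(x1-x0),fy=400/(x1-x0),interpolation=2))
hh=min(p.shape[0] for p in ps); cv2.imwrite("pics/hov.png",np.hstack([p[:hh] for p in ps])[:,:,::-1])
E
```

```text
{'time_s': 3.7, 'tool_pos': array([ 0.55948575, -0.09657276,  0.12111698]), 'tcp_rot': array([-3.05820108,  1.56983378,  0.16225281]), 'contact_force': array([ 0.89455881, -0.78117846, -2.04460454]), 'width': 0.4026707801232375}
```

View pics/hov.png

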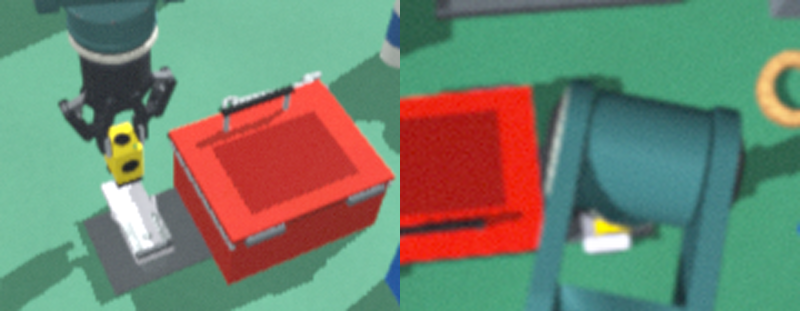

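Scene half: the gripper holds the detector upright above the shoe's front end, at (125,155). Top half: the arm hides most of it. I'll overlay the predicted shoe, lid and detector corners to check the estimate.

```bash
cat > ov.py <<'E'
from h import *
yaw=.077; X=np.array([np.cos(yaw),np.sin(yaw),0]);Y=np.array([-X[1],X[0],0]);Z=np.array([0,0,1.])
T=np.array([.609,.0905,0])
def P(x,y,z,o=T): return o+X*x/1e3+Y*y/1e3+Z*z/1e3
ped=[P(x,-185+y,45) for x,y in((-95,-24.5),(-95,24.5),(29,24.5),(29,-24.5))]
pedb=[P(x,-185+y,0) for x,y in((-95,-24.5),(-95,24.5),(29,24.5),(29,-24.5))]
lid=[P(x,y,112) for x,y in((-93,-112),(-93,112),(87,112),(87,-112))]
bar=[P(-65,-50,147),P(-65,50,147)]
lip=[P(x,-185+y,56.6) for x,y in((-21,-18.5),(-21,18.5),(5,18.5),(5,-18.5))]
def draw(n,tag,box,s,extra=[]):
    a=np.load(tag+".npz")["a"][:,:,::-1]; x0,y0,x1,y1=box
    im=cv2.resize(a[y0:y1,x0:x1],None,fx=s,fy=s,interpolation=cv2.INTER_CUBIC)
    for pts,c in [(ped,(255,0,0)),(lid,(0,255,0)),(bar,(0,255,255)),(lip,(255,0,255))]+extra:
        q=((proj(n,np.array(pts))-[x0,y0]+.5)*s-.5).round().astype(int); cv2.polylines(im,[q],True,c,1)
    return im
E
python3 - <<'E'
from ov import *
o=np.array([.5592,-.0985,.0945]); det=[P(x,y,70,o) for x,y in((-23,-18),(-23,18),(23,18),(23,-18))]; db=[P(x,y,15,o) for x,y in((-23,-18),(-23,18),(23,18),(23,-18))]; ft=[P(x,y,0,o) for x,y in((-20,-17),(-20,17),(20,17),(20,-17))]
A=draw("top","top0",(195,130,315,215),4); B=draw("scene","scene0",(205,160,350,260),4)[:340]
C=draw("scene","scene1",(195,165,285,265),5,[(det,(0,0,0)),(db,(255,255,0)),(ft,(0,0,255))])
W=np.zeros((600,800,3),np.uint8)
A=cv2.resize(A,(430,305),interpolation=2);B=cv2.resize(B[:,:400],None,fx=.85,fy=.85,interpolation=2); C=C[:600,:370]
W[:305,:430]=A; W[308:308+B.shape[0],:B.shape[1]]=B[:292]; W[:C.shape[0],430:430+C.shape[1]]=C
cv2.imwrite("pics/ov.png",W)
E
```

```text
(no output)
```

View pics/ov.png

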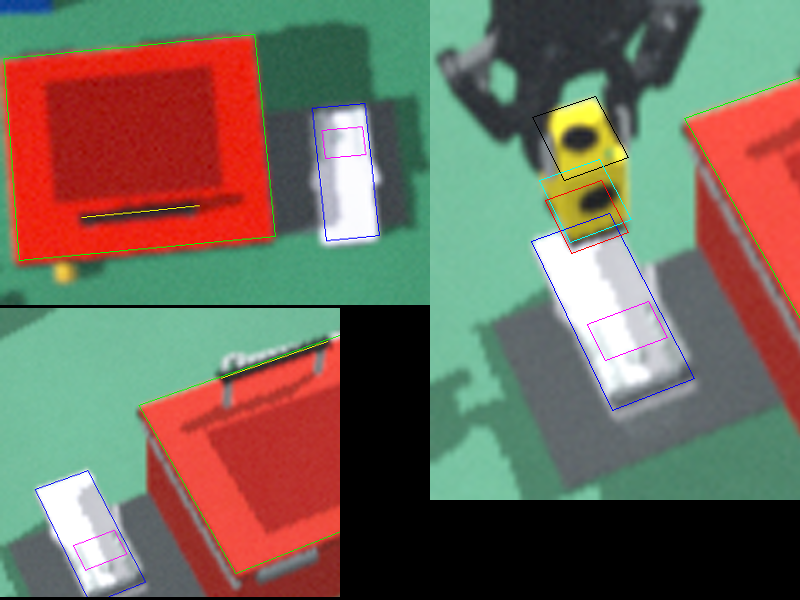

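The overlay agrees to within about 3 mm in both views, so I lower the detector onto the shoe's open floor.

arm_command([
  [0,0,-15],
  [0,0,-30],
  [0,0,-40],
  [0,0,-44],
  [0,0,-47],
  [0,0,-47],
], gripper=[1,1,1,1,1,1], turn=[0,0,0,0,0,0])

```text
time_s: 4.4
tool_pos: [0.5588, -0.0988, 0.0731]
tcp_rot: [-0.3, 1.57, 2.917]
contact_force: [-0.3, 0.1, -0.8]
width: 0.403
```

arm_command([
  [0,0,-1],
  [0,0,-1],
  [0,0,-2],
  [0,0,-2],
], gripper=[1,1,1,1], turn=[0,0,0,0])

```text
time_s: 4.8
tool_pos: [0.5592, -0.0987, 0.0722]
tcp_rot: [2.859, 1.57, -0.207]
contact_force: [-1.3, -0.6, 3.5]
width: 0.401
```

arm_command([
  [4,0.3,0.5],
  [10,0.8,0.5],
  [15,1.2,0.5],
  [20,1.5,0.5],
  [24,1.8,0.5],
  [27,2.1,0.5],
  [27,2.1,0.5],
], gripper=[1,1,1,1,1,1,1], turn=[0,0,0,0,0,0,0])

```text
time_s: 5.5
tool_pos: [0.5864, -0.0962, 0.0722]
tcp_rot: [-2.115, 1.57, 1.103]
contact_force: [-3.6, 2.7, 5.8]
width: 0.404
```

arm_command([
  [3,0.8,0],
  [7,1.2,0],
  [11,1.5,0],
  [15,1.8,0],
  [17,2,0],
  [17,2,0],
], gripper=[1,1,1,1,1,1], turn=[0,0,0,0,0,0])

```text
time_s: 6.1
tool_pos: [0.6033, -0.0945, 0.0726]
tcp_rot: [1.914, 1.571, -1.152]
contact_force: [-6.2, -0.6, 11.4]
width: 0.404
```

arm_command([
  [1,0.1,0.7],
  [3,0.2,0.7],
  [5,0.4,0.7],
  [7,0.5,0.7],
  [9,0.7,0.7],
  [9,0.7,0.7],
], gripper=[1,1,1,1,1,1], turn=[0,0,0,0,0,0])

```text
time_s: 6.7
tool_pos: [0.6115, -0.094, 0.073]
tcp_rot: [0.115, 1.569, -2.951]
contact_force: [-9.6, -1.6, 10.7]
width: 0.403
```

arm_command([
  [2,0.1,0.2],
  [4,0.2,0.2],
  [6,0.4,0.2],
  [8,0.5,0.2],
  [9,0.6,0.2],
  [10,0.7,0.2],
  [10,0.7,0.2],
], gripper=[1,1,1,1,1,1,1], turn=[0,0,0,0,0,0,0])

```text
time_s: 7.4
tool_pos: [0.6214, -0.0933, 0.0729]
tcp_rot: [0.058, 1.569, -3.008]
contact_force: [-9.3, -1.1, 8.9]
width: 0.399
```

Next, small steps forward, watching the force for the stop.

arm_command([
  [1,0.1,0],
  [2,0.2,0],
  [3,0.2,0],
  [3,0.2,0],
], gripper=[1,1,1,1], turn=[0,0,0,0])

```text
time_s: 7.8
tool_pos: [0.6244, -0.093, 0.0727]
tcp_rot: [0.002, 1.569, -3.063]
contact_force: [-8.3, -0.1, 7.3]
width: 0.405
```

arm_command([
  [1,0.1,0],
  [1.5,0.1,0],
  [1.5,0.1,0],
], gripper=[1,1,1], turn=[0,0,0])

```text
time_s: 8.1
tool_pos: [0.6257, -0.0929, 0.0725]
tcp_rot: [-0.032, 1.569, -3.098]
contact_force: [-8.8, -0.7, 7.1]
width: 0.404
```

arm_command([
  [1,0.1,0],
  [1.5,0.1,0],
  [1.5,0.1,0],
], gripper=[1,1,1], turn=[0,0,0])

```text
time_s: 8.4
tool_pos: [0.6271, -0.0928, 0.0724]
tcp_rot: [-0.042, 1.568, -3.108]
contact_force: [-9.5, -0.7, 5.0]
width: 0.399
```

arm_command([
  [1,0.1,0],
  [1.5,0.1,0],
  [1.5,0.1,0],
], gripper=[1,1,1], turn=[0,0,0])

```text
time_s: 8.7
tool_pos: [0.6284, -0.0927, 0.0722]
tcp_rot: [-0.054, 1.568, -3.12]
contact_force: [-8.8, -0.6, 4.5]
width: 0.403
```

arm_command([
  [1,0.1,0],
  [1.5,0.1,0],
  [1.5,0.1,0],
], gripper=[1,1,1], turn=[0,0,0])

```text
time_s: 9.0
tool_pos: [0.6298, -0.0927, 0.072]
tcp_rot: [-0.055, 1.567, -3.121]
contact_force: [-10.0, -1.6, 4.1]
width: 0.407
```

arm_command([
  [1,0.1,0],
  [1.5,0.1,0],
  [1.5,0.1,0],
], gripper=[1,1,1], turn=[0,0,0])

```text
time_s: 9.3
tool_pos: [0.6311, -0.0925, 0.0718]
tcp_rot: [-0.059, 1.567, -3.125]
contact_force: [-10.6, -1.8, 2.4]
width: 0.404
```

```bash
python3 - <<'E'
from ov import *
snap("scene","scene2"); snap("top","top2")
s=arm.get_state(); print(s["tool_pos"],s["contact_force"])
o=P(2,-185,45); q=lambda z,a,b:[P(x,y,z,o) for x,y in((-a,-b),(-a,b),(a,b),(a,-b))]
C=draw("scene","scene2",(195,165,295,265),6,[(q(70,23,18),(0,0,0)),(q(15,23,18),(255,255,0))])
cv2.imwrite("pics/ins.png",C)
E
```

```text
[ 0.63113722 -0.09256686  0.0718593 ] [-10.24104648  -1.78566213   2.8685899 ]
```

View pics/ins.png

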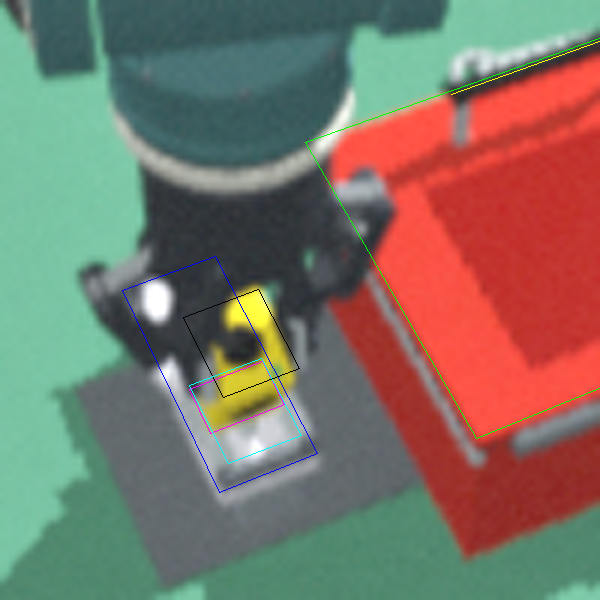

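The detector looks short of home, around (250,420) in the crop against the predicted edge at about (260,450). I'll measure the position and tilt of its front face.

```bash
cat > front.py <<'E'
from ov import *
def front(tag):
    a=np.load(tag+".npz")["a"]; h=cv2.cvtColor(a,cv2.COLOR_RGB2HSV).astype(int); H,S,V=h[...,0],h[...,1],h[...,2]
    v,u=np.mgrid[:384,:512]
    y=(H>18)&(H<38)&(S>110)&(V>60)&(u>195)&(u<295)&(v>165)&(v<265)
    ys,xs=np.where(y)
    for r in range(ys.min(),ys.max()+1): print(r,xs[ys==r].min(), "".join("%4d"%(V[r,c] if y[r,c] else 0) for c in range(xs.min(),xs.max()+1)))
    home=P(2,-185,0)
    for c in range(xs.min(),xs.max()+1):
        rr=np.where(y[:,c])[0]
        if len(rr): 
            b=onplane("scene",float(c),rr.max()+.5,.060)-home; print(c,rr.min(),rr.max(),"bottom edge rel home x,y mm",(b@X*1e3).round(1),(b@Y*1e3).round(1))
    return y
if __name__=="__main__":
    import sys; front(sys.argv[1])
E
python3 front.py scene2; echo; python3 front.py scene1|grep -v edge
```

```text
212 237    0   0   0   0   0   0   0   0 112   0   0   0   0   0   0
213 235    0   0   0   0   0   0 132 188 228 203   0   0   0   0   0
214 234    0   0   0   0   0 189 237 254 255 254   0   0   0   0   0
215 233    0   0   0   0 169 251 255 255 255 255   0   0   0   0   0
216 232    0   0   0 119 224 255 255 255 255 255 255   0   0   0   0
217 232    0   0   0 140 244 255 255 255 255 255 255 166   0   0   0
218 232    0   0   0 130 225 242 245 250 255 255 254 157   0   0   0
219 233    0   0   0   0 162 135 134 165 218 241 222 177   0   0   0
220 237    0   0   0   0   0   0   0   0 110 164 209 202 122   0   0
221 238    0   0   0   0   0   0   0   0   0 110 200 209 154   0   0
222 238    0   0   0   0   0   0   0   0   0 102 186 209 188 107   0
223 231    0   0 150   0   0   0   0   0   0 103 187 212 204 136   0
224 231    0   0 176  98   0   0   0   0   0 137 199 211 208 177   0
225 231    0   0 177 148 100  81  80  89 134 187 209 193 190 199 129
226 231    0   0 173 193 182 173 173 176 189 212 209   0   0 196 169
227 231    0   0 162 210 214 212 214 213 214 216 208   0   0 195 
[... 2862 characters left out ...]
 184 178 163 104   0   0   0   0   0  62 123 177   0
205 219    0   0 173 195 195 184 176 146   0   0   0   0   0   0 109 156 177   0
206 219    0   0 136 188 193 186 178 150  74   0   0   0   0 110 155 177 181 196
207 220    0   0   0 174 193 186 180 167 123 105 103 122 142 157 177 179 181 193
208 221    0   0   0   0 190 188 182 178 163 156 156 166 175 179 178 175 167   0
209 221    0   0   0   0 185 191 183 181 179 178 179 175 178 173 157 145   0   0
210 222    0   0   0   0   0 187 181 179 177 177 176 159 145 136 102   0   0   0
211 222    0   0   0   0   0 173 176 172 159 152 148 106   0   0   0   0   0   0
212 223    0   0   0   0   0   0 147 140 106   0   0   0   0   0   0   0   0   0
```

The scene image suggests the detector has pitched forward in the grip, with its foot held back by the ball. I'll let go so it settles flat, lift clear, and look.

arm_command([
  [0,0,0],
  [0,0,0],
  [0,0,0],
  [0,0,0],
  [0,0,20],
  [0,0,60],
  [-30,-2,85],
  [-75,-6,90],
  [-120,-9,90],
  [-165,-12,90],
  [-180,-14,90],
  [-180,-14,90],
], gripper=[0.6,0.5,0.4,0.3,0.3,0.3,0.3,0.3,0.3,0.3,0.3,0.3], turn=[0,0,0,0,0,0,0,0,0,0,0,0])

```text
time_s: 10.6
tool_pos: [0.4513, -0.1066, 0.1636]
tcp_rot: [2.781, 1.568, -0.286]
contact_force: [0.1, 0.6, -0.2]
width: 0.703
```

```bash
python3 - <<'E'
from ov import *
snap("scene","scene3"); snap("top","top3")
o=P(2,-185,45); q=lambda z,a,b:[P(x,y,z,o) for x,y in((-a,-b),(-a,b),(a,b),(a,-b))]
e=[(q(70,23,18),(0,0,0)),(q(15,23,18),(255,255,0))]
A=draw("scene","scene3",(200,180,280,270),5,e); B=draw("top","top3",(260,140,340,230),5,e)
cv2.imwrite("pics/rel.png",np.hstack([A,B]))
E
python3 front.py scene3
```

```text
208 232    0   0   0   0   0   0   0   0   0 255 255 255   0   0   0   0   0   0
209 231    0   0   0   0   0   0   0   0 255 255 255 255   0   0   0   0   0   0
210 228    0   0   0   0   0 255 255 255 255 255 255 255 255   0   0   0   0   0
211 226    0   0   0 255 255 255 255 255 255 255 255 255 255   0   0   0   0   0
212 223  255 255 255 255 255 255 245 200 197 221 232 255 255 255   0   0   0   0
213 223  255 255 255 255 255 202 137   0   0 112 132 206 255 255 224   0   0   0
214 223  231 255 255 255 231 126   0   0   0   0   0 141 235 255 255   0   0   0
215 223  214 250 255 255 207   0   0   0   0   0   0 146 245 255 255 255   0   0
216 224    0 226 255 255 221 127   0   0   0   0   0 184 255 255 255 255   0   0
217 224    0 206 246 255 255 216 157 108   0 140 197 250 255 255 255 255 255   0
218 224    0 199 222 255 255 255 247 220 221 245 255 255 255 255   0 255 255 200
219 224    0 197 202 242 255 255 255 255 255 255 255 255 255 255 245 252 254 207
220 224    0 197 196 220 255 255 255 255 255 255 255 255 255 255 248 229 210 183
221 224    0 199 191 200 238 255 255 255 255 25
[... 1293 characters left out ...]

227 211 230 bottom edge rel home x,y mm -16.5 -18.1
228 210 232 bottom edge rel home x,y mm -9.3 -18.1
229 210 233 bottom edge rel home x,y mm -5.2 -16.8
230 210 233 bottom edge rel home x,y mm -4.0 -14.3
231 209 233 bottom edge rel home x,y mm -2.9 -11.8
232 208 234 bottom edge rel home x,y mm 1.2 -10.5
233 208 233 bottom edge rel home x,y mm -0.6 -6.8
234 208 233 bottom edge rel home x,y mm 0.5 -4.2
235 210 233 bottom edge rel home x,y mm 1.7 -1.7
236 212 232 bottom edge rel home x,y mm -0.2 2.0
237 213 232 bottom edge rel home x,y mm 1.0 4.5
238 215 231 bottom edge rel home x,y mm -0.9 8.3
239 217 230 bottom edge rel home x,y mm -2.7 12.2
240 218 229 bottom edge rel home x,y mm -4.6 16.0
```

View pics/rel.png

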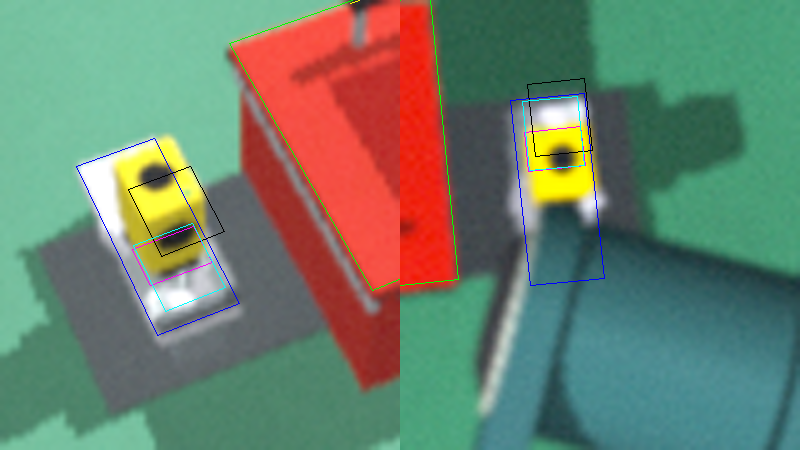

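The detector now stands upright with its foot against the ball, about 23 mm short of home and well aligned. It is at (160,200) in the left half and (560,160) in the right. A shut gripper pushing low from behind cannot slip, so I'll use that.

arm_command([
  [20,1,0],
  [50,3,0],
  [80,5,-10],
  [90,6,-40],
  [92,6,-75],
  [92,6,-95],
  [92,6,-101],
  [92,6,-101],
  [92,6,-101],
  [92,6,-101],
], gripper=[1,1,1,1,1,1,1,1,1,1], turn=[0,0,0,0,0,0,0,0,0,0], force=100)

```text
time_s: 11.7
tool_pos: [0.5452, -0.1006, 0.0633]
tcp_rot: [2.846, 1.569, -0.22]
contact_force: [0.1, 0.2, -0.3]
width: -0.0
```

arm_command([
  [5,0.4,-1],
  [11,0.8,-1],
  [16,1.2,-1],
  [20,1.5,-1],
  [24,1.9,-1],
  [26,2,-1],
], gripper=[1,1,1,1,1,1], turn=[0,0,0,0,0,0])

```text
time_s: 12.3
tool_pos: [0.5706, -0.0984, 0.0608]
tcp_rot: [-0.109, 1.57, 3.108]
contact_force: [-2.2, -1.0, 2.1]
width: 0.001
```

arm_command([
  [2,0.2,0],
  [4,0.3,0],
  [6,0.5,0],
  [8,0.6,0],
  [8,0.6,0],
], gripper=[1,1,1,1,1], turn=[0,0,0,0,0])

```text
time_s: 12.8
tool_pos: [0.5785, -0.0978, 0.061]
tcp_rot: [-2.518, 1.571, 0.699]
contact_force: [-3.9, -0.4, 3.4]
width: -0.001
```

arm_command([
  [2,0.2,0],
  [4,0.3,0],
  [6,0.5,0],
  [6,0.5,0],
], gripper=[1,1,1,1], turn=[0,0,0,0])

```text
time_s: 13.2
tool_pos: [0.5845, -0.0976, 0.0629]
tcp_rot: [2.368, 1.57, -0.698]
contact_force: [-14.7, 0.4, 23.1]
width: -0.002
```

arm_command([
  [1,0.1,0],
  [2,0.2,0],
  [3,0.2,0],
  [3,0.2,0],
], gripper=[1,1,1,1], turn=[0,0,0,0])

```text
time_s: 13.6
tool_pos: [0.5875, -0.0974, 0.064]
tcp_rot: [2.488, 1.57, -0.577]
contact_force: [-21.6, 0.6, 34.5]
width: 0.003
```

arm_command([
  [-3,-0.2,3],
  [-4,-0.3,8],
  [-4,-0.3,8],
], gripper=[1,1,1], turn=[0,0,0])

```text
time_s: 13.9
tool_pos: [0.5835, -0.0975, 0.0693]
tcp_rot: [2.918, 1.57, -0.148]
contact_force: [-3.6, -0.3, 3.7]
width: 0.003
```

```bash
python3 - <<'E'
from ov import *
snap("scene","scene4"); snap("top","top4")
o=P(2,-185,45); q=lambda z,a,b:[P(x,y,z,o) for x,y in((-a,-b),(-a,b),(a,b),(a,-b))]
e=[(q(70,23,18),(0,0,0)),(q(15,23,18),(255,255,0))]
A=draw("scene","scene4",(200,180,280,270),5,e); B=draw("top","top4",(260,140,340,230),5,e)
cv2.imwrite("pics/push.png",np.hstack([A,B]))
E
python3 front.py scene4 | grep edge
```

```text
225 221 224 bottom edge rel home x,y mm -37.2 -15.8
226 216 227 bottom edge rel home x,y mm -26.8 -16.9
227 216 229 bottom edge rel home x,y mm -19.5 -16.9
228 216 231 bottom edge rel home x,y mm -12.3 -16.8
229 215 234 bottom edge rel home x,y mm -2.2 -18.0
230 214 235 bottom edge rel home x,y mm 1.9 -16.7
231 214 235 bottom edge rel home x,y mm 3.0 -14.2
232 213 235 bottom edge rel home x,y mm 4.2 -11.7
233 212 235 bottom edge rel home x,y mm 5.3 -9.2
234 213 234 bottom edge rel home x,y mm 3.5 -5.5
235 212 234 bottom edge rel home x,y mm 4.6 -3.0
236 212 233 bottom edge rel home x,y mm 2.8 0.8
237 213 233 bottom edge rel home x,y mm 4.0 3.3
238 214 232 bottom edge rel home x,y mm 2.1 7.1
239 216 232 bottom edge rel home x,y mm 3.3 9.6
240 218 231 bottom edge rel home x,y mm 1.4 13.4
241 220 231 bottom edge rel home x,y mm 2.6 15.9
242 222 229 bottom edge rel home x,y mm -2.3 21.0
243 224 227 bottom edge rel home x,y mm -7.1 26.2
```

View pics/push.png

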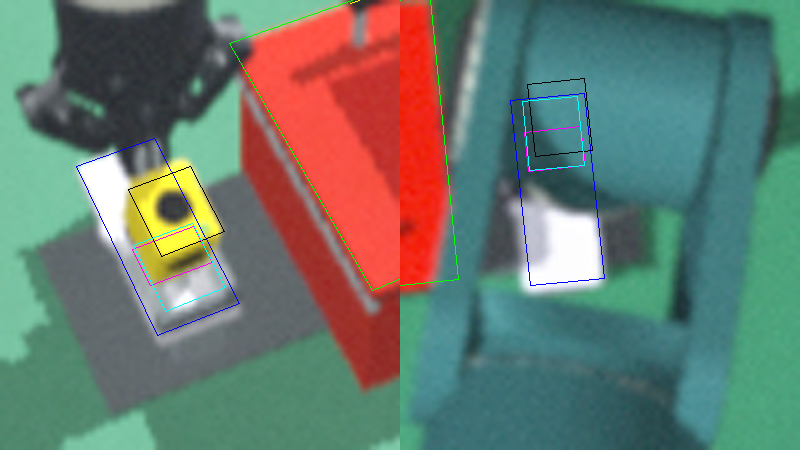

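The crop shows the top of the detector pushed forward to (173,207) while its foot barely moved. It pitches and jams under the lips whenever it can rotate. Jaws fore and aft on the 46 mm faces will hold the pitch rigidly, so I back off, lift, turn a quarter and regrip that way.

arm_command([
  [-12,-1,0],
  [-22,-2,3],
  [-22,-2,40],
  [-22,-2,80],
  [-15,-1,85],
  [-5,0,85],
  [5,1,85],
  [14,1.5,85],
  [19,1.8,85],
  [19,1.8,85],
  [19,1.8,85],
  [19,1.8,85],
], gripper=[1,1,1,1,0.5,0.05,0.05,0.05,0.05,0.05,0.05,0.05], turn=[0,0,0.12,0.26,0.4,0.54,0.68,0.82,0.96,1.1,1.24,1.38])

```text
time_s: 15.2
tool_pos: [0.6016, -0.0957, 0.1537]
tcp_rot: [-1.699, 1.571, 2.904]
contact_force: [-1.0, 0.1, -0.8]
width: 0.952
```

arm_command([
  [0,0,-5],
  [0,0,-10],
  [0,0,-10],
], gripper=[0.05,0.05,0.05], turn=[0.12,0.19,0.19])

```text
time_s: 15.5
tool_pos: [0.6014, -0.0957, 0.1432]
tcp_rot: [-1.879, 1.57, 2.909]
contact_force: [0.3, -0.5, 0.2]
width: 0.945
```

```bash
python3 - <<'E'
from ov import *
s=arm.get_state(); print(s["joint_positions"].round(2),s["tool_pos"],s["contact_force"])
snap("scene","scene5")
o=P(-21,-185,45); q=lambda z,a,b:[P(x,y,z,o) for x,y in((-a,-b),(-a,b),(a,b),(a,-b))]
cv2.imwrite("pics/regrip.png",draw("scene","scene5",(190,140,290,250),5,[(q(70,23,18),(0,0,0)),(q(15,23,18),(255,255,0))]))
E
python3 front.py scene5 | grep edge
```

```text
[-0.2  -0.    1.66  0.    1.49 -0.28] [ 0.60139179 -0.09566847  0.14315197] [ 0.28505352 -0.54203009  0.1644609 ]
223 212 215 bottom edge rel home x,y mm -68.2 -9.5
224 212 222 bottom edge rel home x,y mm -44.7 -15.8
225 211 226 bottom edge rel home x,y mm -31.0 -18.2
226 211 228 bottom edge rel home x,y mm -23.7 -18.2
227 211 229 bottom edge rel home x,y mm -19.5 -16.9
228 210 232 bottom edge rel home x,y mm -9.3 -18.1
229 210 233 bottom edge rel home x,y mm -5.2 -16.8
230 210 233 bottom edge rel home x,y mm -4.0 -14.3
231 209 233 bottom edge rel home x,y mm -2.9 -11.8
232 218 233 bottom edge rel home x,y mm -1.8 -9.3
233 217 233 bottom edge rel home x,y mm -0.6 -6.8
234 216 233 bottom edge rel home x,y mm 0.5 -4.2
235 214 232 bottom edge rel home x,y mm -1.3 -0.5
236 214 232 bottom edge rel home x,y mm -0.2 2.0
237 213 231 bottom edge rel home x,y mm -2.0 5.8
238 215 231 bottom edge rel home x,y mm -0.9 8.3
239 217 229 bottom edge rel home x,y mm -5.7 13.5
240 218 228 bottom edge rel home x,y mm -7.6 17.3
```

View pics/regrip.png

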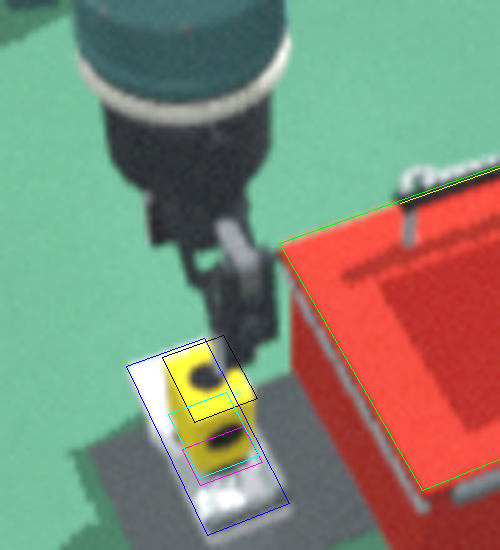

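arm_command([
  [0,0,-30],
  [0,0,-55],
  [0,0,-74],
  [0,0,-79],
  [0,0,-79],
  [0,0,-79],
  [0,0,-79],
  [0,0,-79],
  [0,0,-79],
  [0,0,-79],
  [0,0,-79],
], gripper=[0.05,0.05,0.05,0.05,0.4,0.6,0.8,1,1,1,1], turn=[0,0,0,0,0,0,0,0,0,0,0], force=90)

```text
time_s: 16.65
tool_pos: [0.603, -0.0958, 0.0669]
tcp_rot: [1.23, 1.569, -0.266]
contact_force: [-2.6, -0.3, 7.0]
width: 0.514
```

arm_command([
  [0,0,2],
  [1,0.1,2.5],
  [2,0.2,2.5],
  [4,0.3,2.5],
  [5,0.4,2.5],
], gripper=[1,1,1,1,1], turn=[0,0,0,0,0])

```text
time_s: 17.15
tool_pos: [0.6071, -0.0953, 0.0674]
tcp_rot: [-1.556, 1.57, -3.052]
contact_force: [-5.2, -1.3, 2.7]
width: 0.516
```

arm_command([
  [1,0.1,0],
  [2,0.2,0],
  [3,0.2,0],
  [4,0.3,0],
], gripper=[1,1,1,1], turn=[0,0,0,0])

```text
time_s: 17.55
tool_pos: [0.6116, -0.0949, 0.0675]
tcp_rot: [1.445, 1.57, -0.051]
contact_force: [-2.2, 0.3, 3.5]
width: 0.515
```

arm_command([
  [2,0.2,0],
  [4,0.3,0],
  [6,0.5,0],
  [8,0.6,0],
  [8,0.6,0],
], gripper=[1,1,1,1,1], turn=[0,0,0,0,0])

```text
time_s: 18.05
tool_pos: [0.62, -0.0942, 0.0673]
tcp_rot: [1.546, 1.57, 0.05]
contact_force: [2.4, -0.2, 1.6]
width: 0.517
```

arm_command([
  [1,0.1,0],
  [2,0.2,0],
  [3,0.2,0],
  [3,0.2,0],
], gripper=[1,1,1,1], turn=[0,0,0,0])

```text
time_s: 18.45
tool_pos: [0.6225, -0.0941, 0.0672]
tcp_rot: [1.865, 1.571, 0.369]
contact_force: [0.3, -0.2, 0.0]
width: 0.514
```

arm_command([
  [1,0.1,0],
  [2,0.2,0],
  [2,0.2,0],
], gripper=[1,1,1], turn=[0,0,0])

```text
time_s: 18.75
tool_pos: [0.6245, -0.0939, 0.0671]
tcp_rot: [2.451, 1.571, 0.956]
contact_force: [0.6, 0.3, -1.2]
width: 0.52
```

arm_command([
  [1,0.1,0],
  [1.5,0.1,0],
  [1.5,0.1,0],
], gripper=[1,1,1], turn=[0,0,0])

```text
time_s: 19.05
tool_pos: [0.6258, -0.0938, 0.0672]
tcp_rot: [-1.972, 1.571, 2.816]
contact_force: [-0.1, -0.5, -2.7]
width: 0.515
```

arm_command([
  [1,0.1,0],
  [1.5,0.1,0],
  [1.5,0.1,0],
], gripper=[1,1,1], turn=[0,0,0])

```text
time_s: 19.35
tool_pos: [0.6273, -0.0937, 0.0672]
tcp_rot: [-2.121, 1.571, 2.666]
contact_force: [-0.4, 0.5, -4.0]
width: 0.519
```

arm_command([
  [0.5,0,0],
  [1,0.1,0],
  [1,0.1,0],
], gripper=[1,1,1], turn=[0,0,0])

```text
time_s: 19.65
tool_pos: [0.6281, -0.0936, 0.0672]
tcp_rot: [-1.619, 1.57, -3.115]
contact_force: [-3.5, -0.2, -2.1]
width: 0.513
```

arm_command([
  [0.5,0,0],
  [1,0.1,0],
  [1,0.1,0],
], gripper=[1,1,1], turn=[0,0,0])

```text
time_s: 19.95
tool_pos: [0.6283, -0.0936, 0.0671]
tcp_rot: [-1.613, 1.568, -3.109]
contact_force: [-9.8, -0.9, 1.2]
width: 0.516
```

arm_command([
  [0.5,0,0],
  [1,0.1,0],
  [1,0.1,0],
], gripper=[1,1,1], turn=[0,0,0])

```text
time_s: 20.25
tool_pos: [0.6285, -0.0936, 0.0671]
tcp_rot: [-1.613, 1.566, -3.109]
contact_force: [-17.4, -1.1, 5.4]
width: 0.518
```

A firm stop at x = 0.628 after the ball's click, 25 mm of travel since the regrip. I relieve the push, let go and rise.

arm_command([
  [-1.5,-0.1,0],
  [-2,-0.1,0],
  [-2,-0.1,0],
  [-2,-0.1,0],
  [-2,-0.1,0],
  [-2,-0.1,0],
  [-2,-0.1,20],
  [-2,-0.1,60],
  [-2,-0.1,105],
  [-40,-3,130],
  [-70,-5,135],
], gripper=[1,1,0.5,0.3,0.15,0.1,0.1,0.1,0.1,0.1,0.1], turn=[0,0,0,0,0,0,0,0,0,0,0])

```text
time_s: 21.35
tool_pos: [0.5606, -0.0986, 0.2063]
tcp_rot: [1.288, 1.566, -0.208]
contact_force: [-0.1, 0.5, 0.5]
width: 0.903
```

```bash
python3 - <<'E'
from ov import *
s=arm.get_state(); print(s["joint_positions"].round(2),s["tool_pos"],s["tcp_rot"],s["contact_force"])
snap("scene","scene6"); snap("top","top6")
o=P(2,-185,45); q=lambda z,a,b:[P(x,y,z,o) for x,y in((-a,-b),(-a,b),(a,b),(a,-b))]
e=[(q(70,23,18),(0,0,0)),(q(15,23,18),(255,255,0))]
cv2.imwrite("pics/home.png",np.hstack([draw("scene","scene6",(200,160,300,270),4,e),draw("top","top6",(200,110,300,220),4,e)]))
E
python3 front.py scene6 | grep edge
```

```text
[-0.22 -0.12  1.67  0.    1.59 -0.29] [ 0.5605872  -0.0985909   0.20630797] [ 1.28771542  1.565575   -0.20766099] [-0.09341972  0.54201235  0.54085446]
227 219 225 bottom edge rel home x,y mm -31.8 -11.9
228 218 232 bottom edge rel home x,y mm -9.3 -18.1
229 218 234 bottom edge rel home x,y mm -2.2 -18.0
230 217 236 bottom edge rel home x,y mm 4.9 -17.9
231 217 238 bottom edge rel home x,y mm 11.9 -17.9
232 217 240 bottom edge rel home x,y mm 18.8 -17.8
233 216 240 bottom edge rel home x,y mm 19.9 -15.3
234 216 241 bottom edge rel home x,y mm 23.9 -14.1
235 215 240 bottom edge rel home x,y mm 22.2 -10.4
236 215 240 bottom edge rel home x,y mm 23.3 -7.9
237 215 240 bottom edge rel home x,y mm 24.4 -5.5
238 215 239 bottom edge rel home x,y mm 22.7 -1.8
239 217 239 bottom edge rel home x,y mm 23.8 0.7
240 218 239 bottom edge rel home x,y mm 24.9 3.2
241 220 238 bottom edge rel home x,y mm 23.2 6.9
242 222 238 bottom edge rel home x,y mm 24.3 9.4
243 224 237 bottom edge rel home x,y mm 22.5 13.2
244 226 233 bottom edge rel home x,y mm 12.0 20.8
```

View pics/home.png

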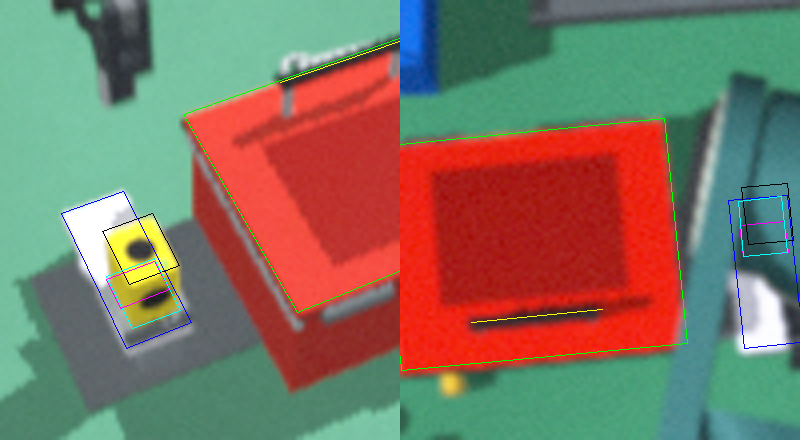

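The left half shows the detector at (145,270) matching the home outline. Its front edge measures about +23.5 mm against 23 mm at home, upright. Now to the handle.

arm_command([
  [-4,25,0],
  [-8,65,0],
  [-12,105,0],
  [-15,145,0],
  [-17,175,0],
  [-17,184,0],
  [-17,184,-20],
  [-17,184,-45],
  [-17,184,-62],
  [-17,184,-71],
  [-17,184,-71],
], gripper=[0.1,0.1,0.1,0.1,0.1,0.1,0.1,0.1,0.1,0.1,0.1], turn=[0,0,0,0,0,0,0,0,0,0,0])

```text
time_s: 22.55
tool_pos: [0.5431, 0.0852, 0.1303]
tcp_rot: [-1.521, 1.569, -3.017]
contact_force: [0.2, -0.6, -0.2]
width: 0.899
```

arm_command([
  [0,0,0],
  [0,0,0],
  [0,0,0],
  [0,0,0],
  [0,0,0],
  [0,0,0],
  [0,0,0],
  [0,0,0],
  [0,0,0],
], gripper=[0.4,0.6,0.8,1,1,1,1,1,1], turn=[0,0,0,0,0,0,0,0,0], force=80)

```text
time_s: 23.45
tool_pos: [0.5433, 0.0856, 0.1313]
tcp_rot: [-0.905, 1.571, -2.401]
contact_force: [-0.8, 0.5, 0.5]
width: -0.005
```

The gripper shut fully (width 0), so it missed the bar. I'll take the last look.

```bash
python3 - <<'E'
from ov import *
snap("scene","scene7"); snap("top","top7")
t=arm.get_state()["tool_pos"]; e=[([t,t+[0,0,.019]],(255,255,255))]
cv2.imwrite("pics/miss.png",np.hstack([draw("scene","scene7",(225,120,325,230),5,e)[:,:400],draw("top","top7",(190,130,270,240),5,e)]))
E
```

```text
(no output)
```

View pics/miss.png

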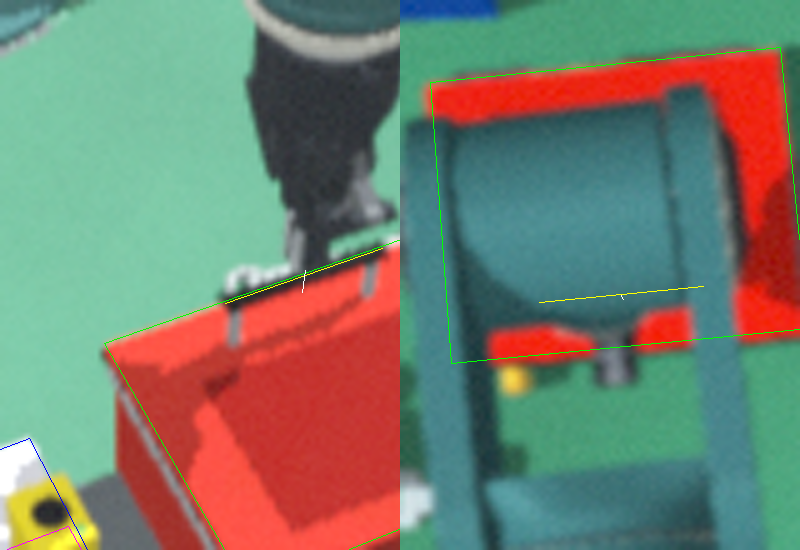

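The left half shows the fingers ending at about (308,262), right at the bar's upper edge. They may be behind it or above it, so I check with depth.

```bash
python3 - <<'E'
from ov import *
b=P(-65,0,147)
for tag in("scene7","scene6"):
    z=np.load(tag+".npz"); a=z["a"]; C=cloud("scene",z["d"])-b
    for c in(278,285,287,289,294):
        print(tag,c)
        for r in range(160,186,2): p=C[r,c]; print("  ",r,a[r,c],"x %.0f y %.0f z %.0f"%(p@X*1e3,p@Y*1e3,p[2]*1e3))
E
```

```text
scene7 278
   160 [125 199 165] x -185 y 83 z -149
   162 [126 201 167] x -178 y 79 z -152
   164 [124 199 166] x -166 y 73 z -148
   166 [125 200 168] x -160 y 70 z -150
   168 [124 199 167] x -148 y 63 z -146
   170 [122 197 165] x -143 y 61 z -150
   172 [129 200 169] x -136 y 58 z -152
   174 [205 226 221] x -126 y 52 z -150
   176 [128 137 140] x -3 y -23 z 2
   178 [50 40 39] x 4 y -26 z 2
   180 [220  76  66] x 6 y -27 z -4
   182 [255  84  68] x -11 y -16 z -36
   184 [255  86  74] x -5 y -19 z -37
scene7 285
   160 [53 57 60] x 17 y -18 z 83
   162 [55 59 62] x 10 y -13 z 67
   164 [55 59 65] x 12 y -14 z 62
   166 [ 99 104 108] x 13 y -13 z 54
   168 [110 117 118] x 8 y -10 z 40
   170 [ 98 106 108] x 10 y -10 z 34
   172 [83 90 93] x 9 y -8 z 24
   174 [83 91 94] x 7 y -6 z 12
   176 [76 51 51] x 6 y -5 z 2
   178 [232  74  62] x -18 y 11 z -39
   180 [255  84  68] x -11 y 7 z -38
   182 [255  81  70] x -2 y 3 z -36
   184 [228  73  60] x 2 y 1 z -39
scene7 287
   160 [47 50 55] x 16 y -12 z 79
   162 [49 55 57] x 16 y -11 z 71
   164 [53 56 60] x 14 y -9 z 61
   166 [55 5
[... 3092 characters left out ...]
] x 3 y 9 z 2
   176 [206  62  54] x 9 y 6 z 0
   178 [250  81  64] x -13 y 22 z -38
   180 [250  84  70] x -8 y 19 z -40
   182 [225  68  57] x 3 y 13 z -35
   184 [183  55  50] x 9 y 10 z -36
scene6 294
   160 [118 190 158] x -160 y 133 z -148
   162 [116 190 158] x -150 y 127 z -146
   164 [115 188 156] x -145 y 125 z -150
   166 [113 188 155] x -134 y 118 z -146
   168 [115 189 158] x -127 y 115 z -149
   170 [ 86 122 106] x -112 y 105 z -140
   172 [52 54 56] x 3 y 25 z 3
   174 [181  55  49] x 7 y 23 z -1
   176 [249  84  69] x -14 y 39 z -39
   178 [249  82  68] x -6 y 35 z -37
   180 [193  58  47] x 1 y 31 z -36
   182 [219  66  52] x 7 y 27 z -37
   184 [247  79  67] x 14 y 24 z -38
```

Depth shows the fingers end about 10–15 mm above the bar's centre, so the real fingertips sit roughly 25 mm higher than the reported TCP. That also explains the earlier tilting, since both pushes landed high on the housing. I open, go 28 mm lower and close.

arm_command([
  [0,0,0],
  [0,0,0],
  [0,0,0],
  [0,0,-8],
  [0,0,-16],
  [0,0,-23],
  [0,0,-28],
  [0,0,-28],
], gripper=[0.5,0.2,0.2,0.2,0.2,0.2,0.2,0.2], turn=[0,0,0,0,0,0,0,0])

```text
time_s: 24.35
tool_pos: [0.5429, 0.0855, 0.1022]
tcp_rot: [-1.526, 1.569, -3.022]
contact_force: [0.1, 0.3, 0.1]
width: 0.802
```

arm_command([
  [0,0,0],
  [0,0,0],
  [0,0,0],
  [0,0,0],
  [0,0,0],
  [0,0,0],
  [0,0,0],
  [0,0,0],
], gripper=[0.5,0.8,1,1,1,1,1,1], turn=[0,0,0,0,0,0,0,0], force=80)

```text
time_s: 25.15
tool_pos: [0.5435, 0.0856, 0.1037]
tcp_rot: [1.618, 1.57, 0.122]
contact_force: [-1.9, 0.0, 5.6]
width: 0.103
```

The bar is held (width 0.103). I lift slowly along the arc about the hinge.

arm_command([
  [0.2,0,0.7],
  [0.5,0,1.5],
  [0.8,0.1,2.3],
  [1,0.1,3],
  [1.3,0.1,3.8],
  [1.5,0.1,4.5],
  [1.8,0.1,5.3],
  [2,0.2,6],
], gripper=[1,1,1,1,1,1,1,1], turn=[0,0,0,0,0,0,0,0])

```text
time_s: 25.95
tool_pos: [0.5453, 0.0857, 0.1095]
tcp_rot: [-1.182, 1.571, -2.678]
contact_force: [-3.6, -0.7, -8.0]
width: 0.105
```

arm_command([
  [0.3,0,1],
  [0.7,0,2],
  [1.1,0.1,3],
  [1.4,0.1,4],
  [1.8,0.1,5],
  [2.2,0.2,6],
  [2.6,0.2,7],
  [2.6,0.2,7],
], gripper=[1,1,1,1,1,1,1,1], turn=[0,0,0,0,0,0,0,0])

```text
time_s: 26.75
tool_pos: [0.5479, 0.086, 0.1165]
tcp_rot: [-1.153, 1.571, -2.649]
contact_force: [-5.2, -1.5, -2.9]
width: 0.108
```

arm_command([
  [0.6,0,1.5],
  [1.2,0.1,3],
  [1.9,0.1,4.5],
  [2.6,0.2,6],
  [3.4,0.3,7.5],
  [4.2,0.3,9],
  [5,0.4,10.5],
  [5.7,0.4,11.5],
  [5.7,0.4,11.5],
  [5.7,0.4,11.5],
], gripper=[1,1,1,1,1,1,1,1,1,1], turn=[0,0,0,0,0,0,0,0,0,0])

```text
time_s: 27.75
tool_pos: [0.5533, 0.0864, 0.1287]
tcp_rot: [-1.582, 1.57, -3.078]
contact_force: [-13.7, -2.2, 2.3]
width: 0.105
```

```bash
python3 - <<'E'
from ov import *
snap("scene","scene8")
v,u=np.mgrid[:384,:512]
for tag in("scene6","scene8"):
    z=np.load(tag+".npz"); C=cloud("scene",z["d"])-T; h=cv2.cvtColor(z["a"],cv2.COLOR_RGB2HSV); 
    x,y,zz=C@X*1e3,C@Y*1e3,C[...,2]*1e3
    m=((h[...,0]<6)|(h[...,0]>174))&(h[...,1]>140)&(x>-85)&(x<80)&(abs(y)<100)&(zz>98)&(zz<170)
    k=np.polyfit(x[m],zz[m],1); k=np.polyfit(x[m][abs(np.polyval(k,x[m])-zz[m])<6],zz[m][abs(np.polyval(k,x[m])-zz[m])<6],1); print(tag,m.sum(),"lid slope rad",-k[0],"z at hinge",np.polyval(k,85))
s=arm.get_state(); print(s["time_s"],s["tool_pos"],s["contact_force"],s["width"],abs(s["dq"]).max())
E
python3 front.py scene8 | grep edge | sed -n 6,16p
```

```text
scene6 3308 lid slope rad -0.006138441459696248 z at hinge 111.25761412631572
scene8 3523 lid slope rad 0.1610718061138322 z at hinge 111.63585185059041
27.8 [0.55331612 0.0863813  0.12865119] [-13.33655405  -2.04904997   2.72622595] 0.10116905783368534 0.0016024552247171856
232 217 240 bottom edge rel home x,y mm 18.8 -17.8
233 217 240 bottom edge rel home x,y mm 19.9 -15.3
234 216 241 bottom edge rel home x,y mm 23.9 -14.1
235 216 240 bottom edge rel home x,y mm 22.2 -10.4
236 215 240 bottom edge rel home x,y mm 23.3 -7.9
237 215 240 bottom edge rel home x,y mm 24.4 -5.5
238 216 239 bottom edge rel home x,y mm 22.7 -1.8
239 217 239 bottom edge rel home x,y mm 23.8 0.7
240 219 239 bottom edge rel home x,y mm 24.9 3.2
241 221 238 bottom edge rel home x,y mm 23.2 6.9
242 223 238 bottom edge rel home x,y mm 24.3 9.4
```

The lid is at about 0.165 rad and steady, and the detector is still home. I relieve the sideways push a little, then hand in.

arm_command([
  [-0.5,0,0],
  [-1,-0.1,0],
  [-1,-0.1,0],
  [-1,-0.1,0],
  [-1,-0.1,0],
], gripper=[1,1,1,1,1], turn=[0,0,0,0,0])

```text
time_s: 28.3
tool_pos: [0.5529, 0.0863, 0.1281]
tcp_rot: [1.695, 1.57, 0.199]
contact_force: [-1.5, 0.5, -1.4]
width: 0.106
```

```bash
python3 -c "
from bench import arm
s=arm.get_state(); print(s['time_s'],s['tool_pos'],s['contact_force'],s['width']); print(arm.hand_in())"
```

```text
28.3 [0.55291813 0.08632418 0.12810426] [-1.49503949  0.51861503 -1.442075  ] 0.10607052951095561
the job is handed in; nothing more can be done
None
```

The job is handed in at 28.3 s. The detector is in the shoe against its end stop and let go, and the gripper holds the lid by the bar at about 0.165 rad (2.9 cm open at the front edge). No verdict was reported.

- **Detector:** the first two tries failed. It pitched forward in a sideways grip, and again when pushed from behind with the gripper shut. Gripped fore and aft it passed the ball and met a firm stop at 17 N.
- **Last detector check:** its front edge is about 23.5 mm ahead of home in the image, where 23 mm means home. It was unchanged after the lid was opened.
- **Lid:** the first close on the handle missed. The fingertips sit about 25 mm higher than the reported TCP, which also explains the high pushes on the detector. A second close 28 mm lower held the bar.
- **Final readings:** forces at the gripper are about 1.5 N on each axis, and the finger opening (0.106 of full) matches the bar. I measured the lid angle before a last 1 mm relief move and did not repeat it.
- **Not checked:** I took no final picture of the bystanders. None of the moves went near them.

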